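# Balance an offset lever above its inspection nest

### The job

First swing the inspection nest's clamp fully aside, to its open stop. Then pick up the gold offset lever at its balance point and hold it level about 5 cm above the nest's seats, big boss over the round seat with the pin and small end over the fork, without touching the nest with it; finish while still holding it there, motionless. Leave the other gold parts alone.

Things in the scene. Friction and masses are not known exactly. Their poses are not given: they have to be found in the camera images.
- lever_balance (a point): Balance point (centre of mass) of the gold offset lever, which lies flat, about 0.33 kg (steel bush in the boss); half-way up its bar, 11 mm above the underside. The straight bar is 14 mm wide, 22 mm high. x runs along the bar to the small end, z up. Along x: big boss (48 mm across, 28 high, bore 22) centred at -48 mm; small round end (26 mm across, 22 high) centred at +122 mm.
- lever_boss (a point): centre of the lever's big boss, half-way up (14 mm above the underside)
- lever_tip (a point): centre of the lever's small round end, half-way up (11 mm above the underside)
- nest_centre (a point): Inspection nest: fixed grey base plate 235 x 76 x 12 mm with two white seats, faces 20 mm above the table. This point is at seat-face height, where the lever's balance point belongs (seen from above) when boss and small end are over their seats. x runs from the round seat to the fork, z up.
- nest_boss_seat (a point): centre of the face of the nest's round white seat (60 mm across) for the big boss, 48 mm to -x of nest_centre; a steel locating pin 18 mm across stands 16 mm above the face
- nest_tip_seat (a point): centre of the face of the nest's white fork (two cheeks 12 mm high, 36 mm apart inside) for the lever's small end, 122 mm to +x of nest_centre
- clamp_pivot (a point): upright axis of the swing clamp, at the top of its steel post (50 mm above the table), 40 mm to +x and 70 mm to -y of nest_centre in the nest's axes
- clamp_knob (a point): centre, half-way up, of the upright red knob (18 mm across, 45 mm high, its foot 60 mm above the table) on the dark clamp arm, 90 mm from the pivot; the arm is 18 mm wide and its top is 60 mm above the table
- clamp (a joint): angle of the swing clamp, rad: 0 = arm across the nest (along the nest's +y), growing counter-clockwise seen from above to the open stop at 1.57 (arm along the nest's -x, beside the seats). Light friction, about 0.5 N at the knob; it stays where it is left.
- nest: the whole nest with its clamp; origin on the table under nest_centre, same axes
- lever: the whole lever; origin on its underside, 11 mm below lever_balance, same axes
- sleeve: bystander: gold sleeve 56 mm across, 40 mm high; origin at the centre of its underside
- collar: bystander: gold flat collar 68 mm across, 18 mm high; origin at the centre of its underside
- angle: bystander: gold angle bracket, foot 60 x 50 mm, 48 mm high; origin at the centre of its underside
Mind the look-alikes: they are no part of the job. Several things look just like the lever: the one meant starts farthest to the robot's left.

How it is judged:
By the outcome, as a careful person would: the job done as asked, in the order asked, and still so for the second after the job is handed in, while the arm keeps its last pose, push and grip.
It also fails if it takes over 53 s, if anything falls off the work surface, if the arm or the gripper's body presses on something with over 40 N, if the wrist force passes 120 N, or if a joint passes its speed limit or range.

### The arm

A 7-joint arm with a two-finger parallel gripper is mounted at the origin on the work surface. World frame = base frame: x ahead of the robot, y to its left, z up, the work surface at z = 0. Lengths are in m, angles in rad, forces in N, time in s.
With the tool pointing down it reaches from about 0.425 to 0.925 m from the base axis. Payload 6.8 kg.
Tool frame: the origin (TCP) lies at the centre of the arm's flange, where the gripper is bolted on; the fingertips stand 173 mm ahead of it and the grasp point (between the pads) lies 155 mm ahead of it; z points along the fingers, y is the direction in which the jaws open and shut (so a half turn about z gives the same grasp; the last joint's range is limited). The gripper opens to 85 mm and grips with 20 to 120 N. Pads are 22 mm wide; open, the fingers measure 114 mm over their backs; the gripper's body (76 mm by 85 mm) begins 54 mm behind the grasp point. The pads swing forward as they close: fully open they stand 13 mm farther back than shut.
Start: joints at [1.157, 0.477, 0.022, 1.555, -0.011, 1.109, -0.083], TCP at [0.203, -0.644, 0.405] pointing down, gripper open.
Joint ranges: [-2.96, 2.96], [-0.34, 2.1], [-1.41, 1.46], [0.24, 2.44], [-1.37, 4.51], [0.17, 1.92], [-2.96, 2.96]. Speed limits (rad/s): [2.39, 2.39, 3.14, 3.14, 3.14, 3.14, 3.14].

### API

Orientations are given as a rotation vector (axis times angle).
In Python, from bench import readout, grab_frame, camera_model, r gives the robot as it stands.
- The arm moves only by the tool apply_moves, never from a script. Its argument "deltas" is a list of rows, each an object with "xyz": the shift along the world's x, y, z in m, a list of three; "turn": the turn about the world's z in rad. In form: [{"xyz": [dx, dy, dz], "turn": turn}, ...]. A call has 1 to 12 rows; each row shifts and turns the commanded pose from where the row before left it; what a row does not reach is not made up. A row lasts 1/12 s, in which the tool goes at most 41.7 mm and 7.16 degrees, less where a joint would pass 70% of its speed; a pose out of reach is approached as far as the arm can. A call with a gripper value outside its range is refused whole. "claw" is the gripper's target within -1 to 1 (shut at 1, half-way at 0, fully open at -1), set as the call begins (left out, the last holds). The fingers move at their own pace and stop on an object; "squeeze" is the grip in N (left out, the last holds). Time passes only in rows, so rows that do not move let the fingers close. It gives the time, the measured TCP pose, the force and the opening at its end, in the units of the state.
- readout.get_obs(): the state, without advancing time (a new reading comes with each control period).
- grab_frame(name): name is "scene" or "top" or "wrist"; returns the picture (480x640x3 uint8, red, green, blue); there is no depth.
- camera_model(name): a dict with "intrinsics" (3x3 intrinsics, pixels), "k1" (the pictures are not rectified: a ray, as slopes to the right and down, at radius r is drawn at 1 + k1 r^2 times it, then the intrinsics apply), "R" (3x3) and "t" (3): a world point X has camera coordinates R X + t. Camera axes: x right, y down, z forward; pixel columns grow to the right and rows downward; lengths in m; the calibration is good to about 2 mm. A picture is of the moment at which its call begins: read the wrist's pose just before it. camera_model takes no time and is no camera call; for the wrist camera it gives the pose at the moment of the call.
- r.hand_in(): hands the job in, once; it reports no verdict.
The state is a dict: "clock": time; "joints": joint angles; "qvel": joint speeds; "tau": joint torques, N m; "tcp_pos": TCP position; "orientation": TCP orientation; "contact_force": force on the tool from outside, world axes, zero at the start; "moment": the same for the moment, N m; "grip_width": finger opening in m.
Only numpy, scipy, OpenCV 4.12 (cv2) and the standard library are available. Lean on these libraries where they do the work, as an engineer would, in place of code of your own. Each camera call takes 0.05 s, during which the arm holds its last target.

## Working session

There is one attempt and no reset: what is moved stays moved. The work goes in short steps, Python scripts to look and compute and a tool call to move; the robot and the scene stay as the last step left them, time stands still between calls to the robot, and variables do not carry over. Pictures are saved under pics/ and viewed, and the job is handed in when it is done.

Besides the shell and the picture viewer there is one more tool, called after "Call:" as name(argument=value, ...) on one line, values as JSON. apply_moves: Moves the arm, as the interface text tells. Its arguments: {"type":"object","properties":{"deltas":{"type":"array"},"claw":{"type":"number"},"squeeze":{"type":"number"}},"required":["deltas"]}

```bash
ls; mkdir -p pics
python3 - <<'E'
from bench import readout, grab_frame, camera_model, r
import cv2
o=readout.get_obs()
for k in o: print(k,o[k])
for n in ("top","scene"):
    im=grab_frame(n); cv2.imwrite(f"pics/{n}0.png",im[:,:,::-1]); m=camera_model(n); print(n,m)
E
```

```text
pics
clock 0.0
joints [ 1.1568818   0.47782442  0.02236344  1.55643691 -0.01150232  1.10928263
 -0.08308276]
qvel [-0.00189915 -0.00175379 -0.00073479  0.0009468  -0.00221044 -0.00031162
  0.00044524]
tau [ 5.14576386e-04 -5.96445072e+01  1.60792798e+00 -2.81198877e+01
  1.24654241e-02  9.37950157e-03  1.05712346e-07]
tcp_pos [ 0.20313968 -0.6434294   0.40371571]
orientation [-3.10318078e+00 -4.78258656e-01  6.59267286e-04]
contact_force [-0.23697784  0.08606128 -0.3111378 ]
moment [-0.0535194   0.01728029 -0.00883013]
grip_width 0.0852435546636407
top {'intrinsics': array([[569.33589662,   0.        , 330.83602035],
       [  0.        , 569.33589662, 235.26200008],
       [  0.        ,   0.        ,   1.        ]]), 'k1': -0.009849179760122046, 'R': array([[ 1.75173029e-03, -9.99968287e-01, -7.76892196e-03],
       [-9.82426810e-01, -2.70901353e-04, -1.86648038e-01],
       [ 1.86640014e-01,  7.95935424e-03, -9.82396129e-01]]), 't': array([-0.00834563,  0.60453151,  1.45084754])}
scene {'intrinsics': array([[448.0200949 ,   0.        , 319.19554654],
       [  0.        , 448.0200949 , 235.4260595 ],
       [  0.        ,   0.        ,   1.        ]]), 'k1': 0.023282346924553693, 'R': array([[ 0.85173442,  0.52396539, -0.00295694],
       [ 0.41408647, -0.67655668, -0.60893633],
       [-0.3210621 ,  0.51742761, -0.79321359]]), 't': array([-0.4882688 , -0.21782393,  1.35220507])}
```

View pics/top0.png

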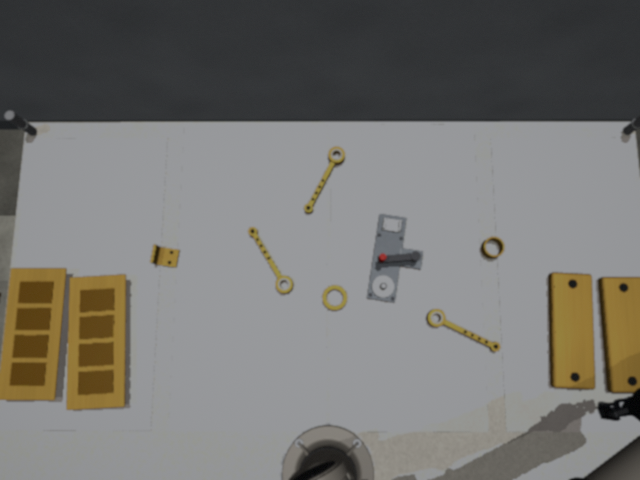

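View pics/scene0.png

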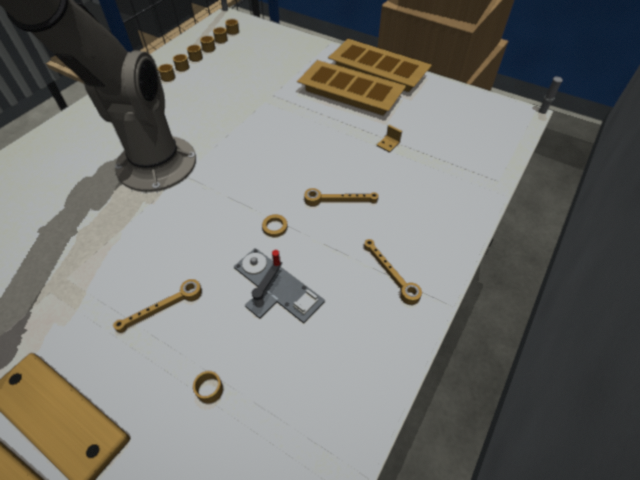

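Lever candidates in the top view are A (boss 285,284; tip 253,231), B (boss 336,155; tip 309,209) and C (boss 436,318; tip 495,346). The robot's left is image left, so A is the one meant. I'll check it in a close crop.

Run:
```python
import cv2
im=cv2.imread("pics/top0.png")
cv2.imwrite("pics/cropA.png",cv2.resize(im[215:305,230:330],None,fx=6,fy=6,interpolation=cv2.INTER_CUBIC))
cv2.imwrite("pics/cropN.png",cv2.resize(im[205:310,345:445],None,fx=5.7,fy=5.7,interpolation=cv2.INTER_CUBIC))
```

```text
(no output)
```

View pics/cropA.png

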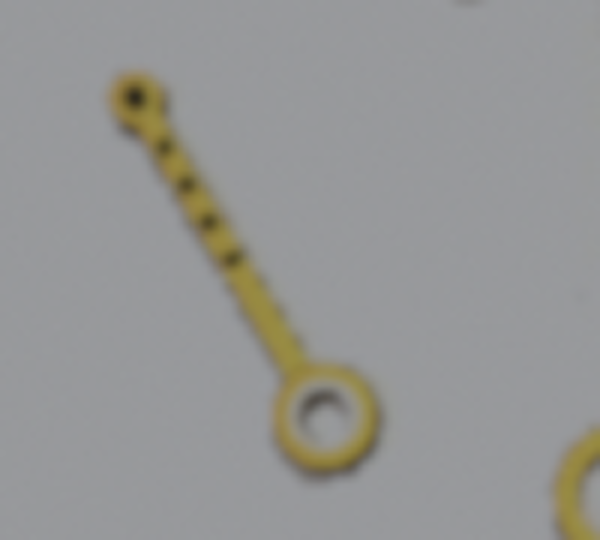

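View pics/cropN.png

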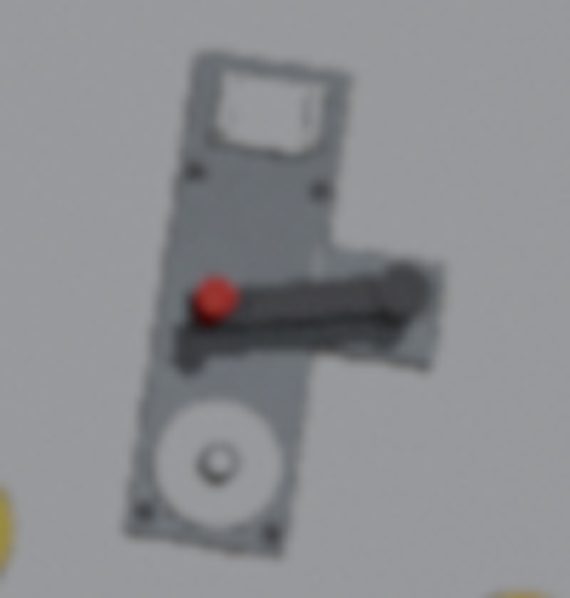

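The crop shows A as a full lever: boss at crop (327,418), tip at (136,98). The nest crop shows the round seat at (217,462), the fork at (268,112), the knob at (216,298) and the pivot at (405,292).

```bash
cat > h.py <<'E'
import numpy as np, cv2
from bench import readout, grab_frame, camera_model, r
def pix2w(m,uv,z):
    K=m["intrinsics"];x=(np.array(uv,float)-K[:2,2])/np.array([K[0,0],K[1,1]])
    s=x.copy()
    for _ in range(20): s=x/(1+m["k1"]*(s@s))
    d=m["R"].T@np.array([s[0],s[1],1]); c=-m["R"].T@m["t"]
    return c+d*(z-c[2])/d[2]
def w2pix(m,X):
    p=m["R"]@np.array(X)+m["t"]; s=p[:2]/p[2]; s=s*(1+m["k1"]*(s@s)); K=m["intrinsics"]
    return s*np.array([K[0,0],K[1,1]])+K[:2,2]
E
python3 - <<'E'
from h import *
m=camera_model("top")
A=lambda u,v:(230+(u-2.5)/6,215+(v-2.5)/6)
N=lambda u,v:(345+(u-2.35)/5.7,205+(v-2.35)/5.7)
b=pix2w(m,A(327,418),.028);t=pix2w(m,A(136,98),.022)
d=(t-b)[:2];print("boss",b,"tip",t,"len",np.hypot(*d),"yaw",np.arctan2(d[1],d[0]))
u=d/np.hypot(*d);print("bal",b[:2]+u*.048, t[:2]-u*.122)
s=pix2w(m,N(217,462),.02);f=pix2w(m,N(268,112),.02)
d=(f-s)[:2];print("seat",s,"fork",f,np.hypot(*d),np.arctan2(d[1],d[0]))
P=[pix2w(m,N(*q),.012)[:2] for q in((200,55),(352,75),(125,532),(282,556))]
print("plate",P); TL,TR,BL,BR=P
for d in (TL-BL,TR-BR): print(np.hypot(*d),np.arctan2(d[1],d[0]))
for d in (TL-TR,BL-BR): print(np.hypot(*d),np.arctan2(-d[0],d[1]))
print("mid",sum(P)/4)
print("knob",pix2w(m,N(216,298),.105),"piv",pix2w(m,N(405,292),.060))
o=readout.get_obs(); 
from scipy.spatial.transform import Rotation as R
M=R.from_rotvec(o["orientation"]).as_matrix();print(M)
w=camera_model("wrist");print(w); print("cam c in tool", M.T@(-w["R"].T@w["t"]-o["tcp_pos"]), w["R"]@M)
E
```

```text
boss [0.47742853 0.11656946 0.028     ] tip [0.62313051 0.2061802  0.022     ] len 0.17105306893167674 yaw 0.5513960113171626
bal [0.51831464 0.14171555] [0.51921164 0.14226722]
seat [ 0.47478053 -0.14592599  0.02      ] fork [ 0.64214269 -0.17280843  0.02      ] 0.16950739233155507 -0.15926399509850356
plate [array([ 0.67187469, -0.14138546]), array([ 0.66201585, -0.21433395]), array([ 0.442692  , -0.10299752]), array([ 0.4315618 , -0.17632991])]
0.23237542900430921 -0.16595868220414003
0.23356663967573768 -0.1634384411678842
0.07361168304332195 -0.13433411568161574
0.07417223610033341 -0.15062780845131793
mid [ 0.55203609 -0.15876171]
knob [ 0.5395225  -0.13952117  0.105     ] piv [ 0.54914925 -0.23023065  0.06      ]
[[ 9.53613890e-01  3.01031852e-01 -6.10235948e-04]
 [ 3.01032443e-01 -9.53612703e-01  1.51036049e-03]
 [-1.27262138e-04 -1.62400156e-03 -9.99998673e-01]]
{'intrinsics': array([[376.17269604,   0.        , 319.13318384],
       [  0.        , 376.17269604, 241.2210166 ],
       [  0.        ,   0.        ,   1.        ]]), 'k1': -0.028172266759290104, 'R': array([[ 0.30035331, -0.95382682, -0.0015126 ],
       [-0.90309927, -0.28488914,  0.3213252 ],
       [-0.30691951, -0.09514506, -0.9469677 ]]), 't': array([-0.67333009, -0.04241264,  0.3804731 ])}
cam c in tool [ 0.08159486 -0.00076571  0.03089388] [[-7.11532349e-04  9.99999741e-01 -1.11307058e-04]
 [-9.47009777e-01 -7.09580542e-04 -3.21203951e-01]
 [-3.21203946e-01 -1.23138129e-04  9.47010037e-01]]
```

A has an axis length of 171 mm (170 nominal). The nest yaw is about -0.16, and the clamp is currently at about 0.27 rad. I'll move over the knob and turn so the jaws' opening direction is tangent to the knob's arc.

Call:
apply_moves(deltas=[{"xyz":[0.014,0.021,0],"turn":0.057},{"xyz":[0.014,0.021,0],"turn":0.057},{"xyz":[0.014,0.021,0],"turn":0.057},{"xyz":[0.014,0.021,0],"turn":0.057},{"xyz":[0.014,0.021,0],"turn":0.057},{"xyz":[0.014,0.021,0],"turn":0.057},{"xyz":[0.014,0.021,0],"turn":0.057},{"xyz":[0.014,0.021,0],"turn":0.057},{"xyz":[0.014,0.021,0],"turn":0.057},{"xyz":[0.014,0.021,0],"turn":0.057},{"xyz":[0.014,0.021,0],"turn":0.057},{"xyz":[0.014,0.021,0],"turn":0.057}], claw=0, squeeze=40)

```text
clock: 1.1
tcp_pos: [0.3724, -0.3896, 0.4047]
orientation: [2.761, 1.499, 0.0]
contact_force: [0.6, 0.7, -0.5]
grip_width: 0.043
```

Call:
apply_moves(deltas=[{"xyz":[0.014,0.021,0],"turn":0.057},{"xyz":[0.014,0.021,0],"turn":0.057},{"xyz":[0.014,0.021,0],"turn":0.057},{"xyz":[0.014,0.021,0],"turn":0.057},{"xyz":[0.014,0.021,0],"turn":0.057},{"xyz":[0.014,0.021,0],"turn":0.057},{"xyz":[0.014,0.021,0],"turn":0.057},{"xyz":[0.014,0.021,0],"turn":0.057},{"xyz":[0.014,0.021,0],"turn":0.057},{"xyz":[0.014,0.021,0],"turn":0.057},{"xyz":[0.014,0.021,0],"turn":0.057},{"xyz":[0.014,0.021,0],"turn":0.057}])

```text
clock: 2.1
tcp_pos: [0.5398, -0.1374, 0.4048]
orientation: [2.098, 2.338, 0.0]
contact_force: [0.6, 0.0, -1.0]
grip_width: 0.0426
```

Call:
apply_moves(deltas=[{"xyz":[0,0,0],"turn":0},{"xyz":[0,0,0],"turn":0},{"xyz":[0,0,0],"turn":0}])

```text
clock: 2.35
tcp_pos: [0.539, -0.1395, 0.4045]
orientation: [-2.103, -2.333, 0.001]
contact_force: [-0.3, -1.0, 0.3]
grip_width: 0.0425
```

Run:
```python
from h import *
from scipy.spatial.transform import Rotation as R
o=readout.get_obs(); M=R.from_rotvec(o["orientation"]).as_matrix()
print(o["clock"],o["tcp_pos"],M[:,1],o["joints"],o["grip_width"])
w=camera_model("wrist"); im=grab_frame("wrist"); cv2.imwrite("pics/w1.png",im[:,:,::-1])
np.save("w1.npy",w,allow_pickle=True)
for X in [(.5506,-.2291,.06),(.5395,-.1395,.105),(.4748,-.1459,.02),(.6421,-.1728,.02)]: print(X,w2pix(w,X))
```

```text
2.35 [ 0.53899385 -0.13945455  0.40449191] [ 9.94624883e-01  1.03541607e-01 -6.91745879e-04] [ 0.53613956  0.32474559 -0.48588327  1.8153262   0.17368949  1.04417098
  0.08775717] 0.04253407645310617
(0.5506, -0.2291, 0.06) [323.29293598 308.94250804]
(0.5395, -0.1395, 0.105) [321.82912933 231.20719148]
(0.4748, -0.1459, 0.02) [253.76258953 204.7663968 ]
(0.6421, -0.1728, 0.02) [419.86854746 247.82678127]
```

View pics/w1.png

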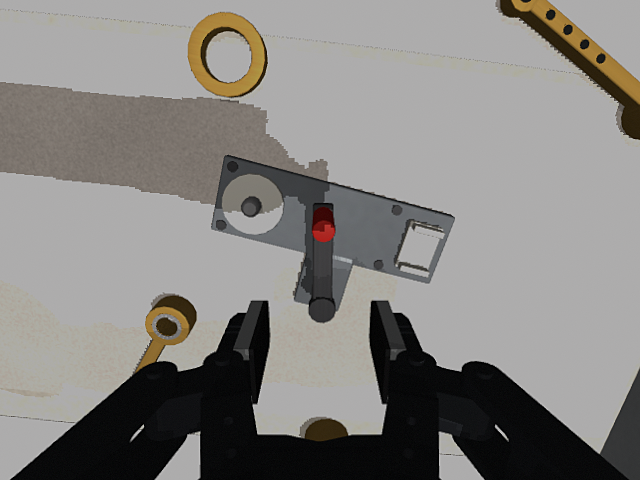

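The wrist view matches the predictions: knob top at (323,231), pivot at (321,309), round seat at (252,205). I'll work out the arc rows and then descend.

Run:
```python
import numpy as np, json
c=np.array([.5498,-.2291]);R=.09
def rows(a0,a1,n,p0):
    a=np.linspace(a0,a1,n+1)[1:]; acc=np.array(p0); out=[]
    for x in a:
        t=c+R*np.array([np.cos(x),np.sin(x)]); d=np.round(t-acc,4); acc=acc+d
        out.append({"xyz":[float(d[0]),float(d[1]),0],"turn":round((a1-a0)/n,3)})
    return out,acc
r,p=rows(1.68,2.34,12,[.539,-.1395]);print(json.dumps(r),p)
r,p=rows(2.34,3.0,12,p);print(json.dumps(r),p)
r,p=rows(3.0,3.12,6,p);print(json.dumps(r),p)
```

```text
[{"xyz": [-0.0039, -0.0008, 0], "turn": 0.055}, {"xyz": [-0.0049, -0.001, 0], "turn": 0.055}, {"xyz": [-0.0048, -0.0012, 0], "turn": 0.055}, {"xyz": [-0.0047, -0.0014, 0], "turn": 0.055}, {"xyz": [-0.0046, -0.0018, 0], "turn": 0.055}, {"xyz": [-0.0046, -0.0019, 0], "turn": 0.055}, {"xyz": [-0.0044, -0.0023, 0], "turn": 0.055}, {"xyz": [-0.0043, -0.0024, 0], "turn": 0.055}, {"xyz": [-0.0041, -0.0027, 0], "turn": 0.055}, {"xyz": [-0.004, -0.003, 0], "turn": 0.055}, {"xyz": [-0.0039, -0.0031, 0], "turn": 0.055}, {"xyz": [-0.0036, -0.0033, 0], "turn": 0.055}] [ 0.4872 -0.1644]
[{"xyz": [-0.0035, -0.0036, 0], "turn": 0.055}, {"xyz": [-0.0032, -0.0037, 0], "turn": 0.055}, {"xyz": [-0.0031, -0.0039, 0], "turn": 0.055}, {"xyz": [-0.0028, -0.0041, 0], "turn": 0.055}, {"xyz": [-0.0026, -0.0042, 0], "turn": 0.055}, {"xyz": [-0.0024, -0.0043, 0], "turn": 0.055}, {"xyz": [-0.0021, -0.0045, 0], "turn": 0.055}, {"xyz": [-0.0019, -0.0046, 0], "turn": 0.055}, {"xyz": [-0.0016, -0.0046, 0], "turn": 0.055}, {"xyz": [-0.0014, -0.0048, 0], "turn": 0.055}, {"xyz": [-0.0011, -0.0048, 0], "turn": 0.055}, {"xyz": [-0.0008, -0.0049, 0], "turn": 0.055}] [ 0.4607 -0.2164]
[{"xyz": [-0.0002, -0.0018, 0], "turn": 0.02}, {"xyz": [-0.0002, -0.0018, 0], "turn": 0.02}, {"xyz": [-0.0002, -0.0018, 0], "turn": 0.02}, {"xyz": [-0.0001, -0.0018, 0], "turn": 0.02}, {"xyz": [-0.0001, -0.0018, 0], "turn": 0.02}, {"xyz": [-0.0001, -0.0018, 0], "turn": 0.02}] [ 0.4598 -0.2272]
```

Call:
apply_moves(deltas=[{"xyz":[0,0,-0.02],"turn":0},{"xyz":[0,0,-0.02],"turn":0},{"xyz":[0,0,-0.02],"turn":0},{"xyz":[0,0,-0.02],"turn":0},{"xyz":[0,0,-0.02],"turn":0},{"xyz":[0,0,-0.02],"turn":0},{"xyz":[0,0,-0.02],"turn":0},{"xyz":[0,0,-0.02],"turn":0},{"xyz":[0,0,0],"turn":0},{"xyz":[0,0,0],"turn":0}])

```text
clock: 3.23
tcp_pos: [0.5385, -0.1405, 0.2442]
orientation: [-2.104, -2.33, 0.002]
contact_force: [0.9, 0.3, 0.8]
grip_width: 0.0427
```

Call:
apply_moves(deltas=[{"xyz":[-0.004,-0.001,0],"turn":0.055},{"xyz":[-0.005,-0.001,0],"turn":0.055},{"xyz":[-0.0048,-0.0012,0],"turn":0.055},{"xyz":[-0.0047,-0.0014,0],"turn":0.055},{"xyz":[-0.0046,-0.0018,0],"turn":0.055},{"xyz":[-0.0046,-0.0019,0],"turn":0.055},{"xyz":[-0.0044,-0.0023,0],"turn":0.055},{"xyz":[-0.0043,-0.0024,0],"turn":0.055},{"xyz":[-0.0041,-0.0027,0],"turn":0.055},{"xyz":[-0.004,-0.003,0],"turn":0.055},{"xyz":[-0.0039,-0.0031,0],"turn":0.055},{"xyz":[-0.0036,-0.0033,0],"turn":0.055}])

```text
clock: 4.23
tcp_pos: [0.4876, -0.1654, 0.2466]
orientation: [1.231, 2.887, -0.0]
contact_force: [0.9, 1.1, 0.1]
grip_width: 0.0425
```

Call:
apply_moves(deltas=[{"xyz":[-0.0035,-0.0036,0],"turn":0.055},{"xyz":[-0.0032,-0.0037,0],"turn":0.055},{"xyz":[-0.003,-0.004,0],"turn":0.055},{"xyz":[-0.0028,-0.004,0],"turn":0.055},{"xyz":[-0.0026,-0.0042,0],"turn":0.055},{"xyz":[-0.0024,-0.0043,0],"turn":0.055},{"xyz":[-0.002,-0.0045,0],"turn":0.055},{"xyz":[-0.002,-0.0046,0],"turn":0.055},{"xyz":[-0.0016,-0.0046,0],"turn":0.055},{"xyz":[-0.0014,-0.0048,0],"turn":0.055},{"xyz":[-0.001,-0.0048,0],"turn":0.055},{"xyz":[-0.0008,-0.0048,0],"turn":0.055}])

```text
clock: 5.23
tcp_pos: [0.4613, -0.2176, 0.2465]
orientation: [0.229, 3.131, -0.003]
contact_force: [1.2, 0.3, -0.7]
grip_width: 0.0426
```

Run:
```python
from h import *
o=readout.get_obs(); print(o["contact_force"],o["tcp_pos"])
im=grab_frame("wrist"); cv2.imwrite("pics/w2.png",im[:,:,::-1])
```

```text
[ 1.19720136  0.34455029 -0.69693355] [ 0.46133689 -0.21762914  0.24654402]
```

View pics/w2.png

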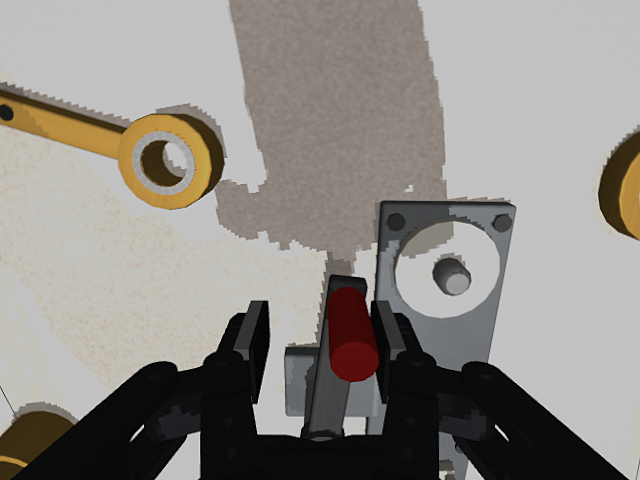

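The knob (352,350) rests against the trailing finger and the arm is nearly beside the seats. I'll ease on to the stop.

Call:
apply_moves(deltas=[{"xyz":[-0.0002,-0.0018,0],"turn":0.02},{"xyz":[-0.0002,-0.0018,0],"turn":0.02},{"xyz":[-0.0002,-0.0018,0],"turn":0.02},{"xyz":[0,-0.0018,0],"turn":0.02},{"xyz":[0,-0.0018,0],"turn":0.02},{"xyz":[0,0,0],"turn":0}])

```text
clock: 5.78
tcp_pos: [0.4603, -0.2261, 0.2447]
orientation: [-0.074, -3.141, 0.0]
contact_force: [0.8, 0.0, 0.6]
grip_width: 0.0427
```

Call:
apply_moves(deltas=[{"xyz":[0,-0.0015,0],"turn":0},{"xyz":[0,-0.0015,0],"turn":0},{"xyz":[0,0,0],"turn":0}])

```text
clock: 6.03
tcp_pos: [0.4602, -0.2278, 0.2445]
orientation: [-0.074, -3.14, -0.003]
contact_force: [-0.8, 3.7, 1.4]
grip_width: 0.0427
```

Call:
apply_moves(deltas=[{"xyz":[0,-0.001,0],"turn":0},{"xyz":[0,-0.001,0],"turn":0},{"xyz":[0,0,0],"turn":0},{"xyz":[0,0,0],"turn":0}])

```text
clock: 6.37
tcp_pos: [0.4603, -0.2282, 0.2445]
orientation: [-0.071, -3.14, -0.005]
contact_force: [-0.9, 9.3, 2.3]
grip_width: 0.043
```

The force has risen to 9 N and the tool has stalled, so the clamp is at its stop. I'll centre off the knob, rise and look.

Call:
apply_moves(deltas=[{"xyz":[0,0.003,0],"turn":0},{"xyz":[0,0.004,0],"turn":0},{"xyz":[0,0.004,0],"turn":0},{"xyz":[0,0,0.01],"turn":0},{"xyz":[0,0,0.03],"turn":0},{"xyz":[0,0,0.03],"turn":0},{"xyz":[0,0,0.03],"turn":0},{"xyz":[0,0,0.03],"turn":0},{"xyz":[0.01,0.01,0.03],"turn":0},{"xyz":[0.015,0.02,0],"turn":0},{"xyz":[0.015,0.02,0],"turn":0},{"xyz":[0.015,0.01,0],"turn":0}], claw=-1)

```text
clock: 7.37
tcp_pos: [0.5159, -0.1575, 0.4066]
orientation: [0.073, 3.139, -0.001]
contact_force: [-0.3, -0.1, -0.4]
grip_width: 0.0856
```

Call:
apply_moves(deltas=[{"xyz":[0,0,0],"turn":0},{"xyz":[0,0,0],"turn":0},{"xyz":[0,0,0],"turn":0}])

```text
clock: 7.62
tcp_pos: [0.5148, -0.1603, 0.4048]
orientation: [-0.076, -3.14, 0.001]
contact_force: [0.2, -0.8, -0.2]
grip_width: 0.0856
```

Run:
```python
from h import *
o=readout.get_obs(); print(o["contact_force"],o["tcp_pos"],o["joints"])
w=camera_model("wrist"); im=grab_frame("wrist"); cv2.imwrite("pics/w3.png",im[:,:,::-1])
im=grab_frame("top"); cv2.imwrite("pics/t3.png",cv2.resize(im[205:310,345:445],None,fx=5.7,fy=5.7,interpolation=cv2.INTER_CUBIC)[:,:,::-1])
np.save("w3.npy",w,allow_pickle=True)
for X in [(.5498,-.2291,.06),(.461,-.215,.105),(.4748,-.1459,.02),(.6421,-.1728,.02)]: print(X,w2pix(w,X))
```

```text
[ 0.22688711 -0.80948477 -0.17079105] [ 0.5148407  -0.16034495  0.40484024] [ 0.91514723  0.38991996 -0.9108977   1.83475032  0.34694666  1.08648845
  1.39774733]
(0.5498, -0.2291, 0.06) [244.41269548 258.30525239]
(0.461, -0.215, 0.105) [238.1707221  163.43822443]
(0.4748, -0.1459, 0.02) [332.60118539 163.41395458]
(0.6421, -0.1728, 0.02) [313.41991102 322.57280962]
```

View pics/w3.png

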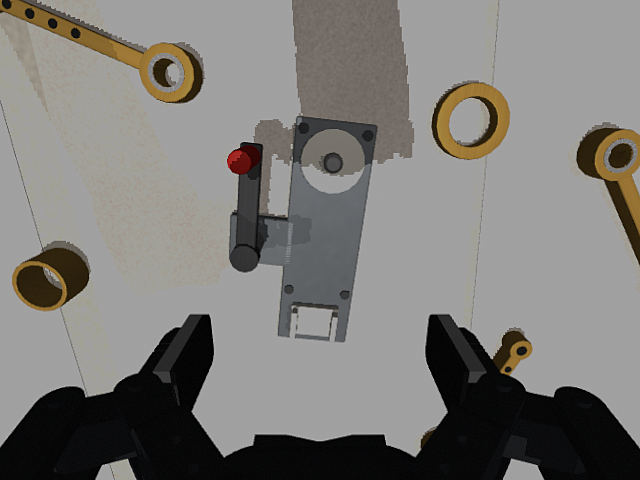

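View pics/t3.png

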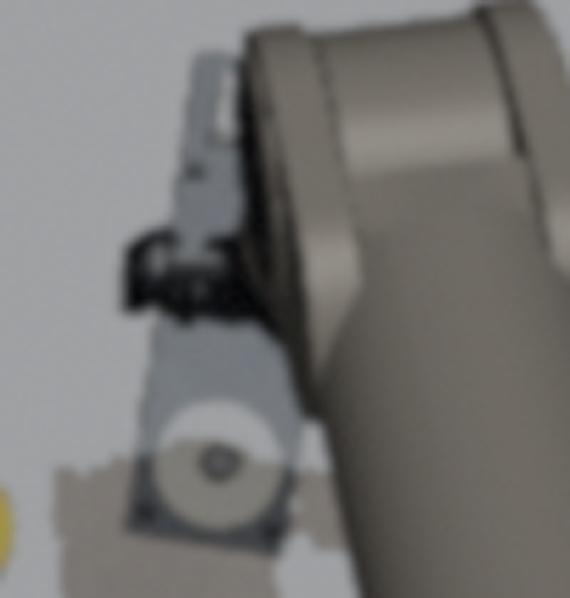

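The clamp is open: knob at (239,161), pivot at (244,258), arm parallel to the plate. I'll refine the nest pose from an enlarged crop.

Run:
```python
import cv2
im=cv2.imread("pics/w3.png")
c=cv2.resize(im[105:350,265:390],None,fx=4,fy=4,interpolation=cv2.INTER_CUBIC)
cv2.imwrite("pics/c1.png",c[:500]);cv2.imwrite("pics/c2.png",c[480:])
```

```text
(no output)
```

View pics/c1.png

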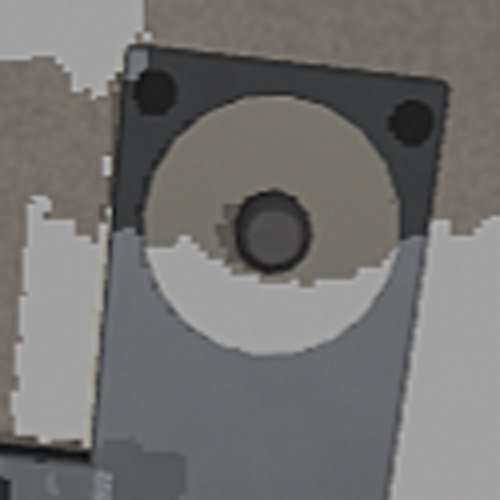

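View pics/c2.png

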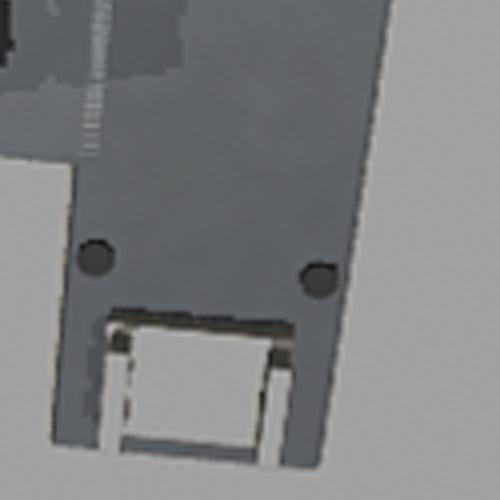

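Run:
```python
from h import *
w=np.load("w3.npy",allow_pickle=True).item()
C=lambda u,v:(265+(u-1.5)/4,105+(v-1.5)/4)
s=pix2w(w,C(273,224),.02)[:2];f=pix2w(w,C(196,867),.02)[:2]
P=[pix2w(w,C(*q),.012)[:2] for q in((132,45),(448,80),(52,922),(320,948))]
print("seat",s,"fork",f,np.hypot(*(f-s)),np.arctan2(*(f-s)[::-1]))
TL,TR,BL,BR=P
for a,b in((TL,BL),(TR,BR)): print(np.hypot(*(b-a)),np.arctan2(*(b-a)[::-1]))
for a,b in((TL,TR),(BL,BR)): d=b-a;print(np.hypot(*d),np.arctan2(-d[0],d[1]))
k=pix2w(w,(239,161),.105)[:2];p=pix2w(w,(244,258),.06)[:2];print("knob,piv",k,p,np.hypot(*(k-p)),np.arctan2(*(p-k)[::-1]))
th=-.162
u=np.array([np.cos(th),np.sin(th)]);print("centre",s+.048*u,f-.122*u)
```

```text
seat [ 0.4722567  -0.14554887] fork [ 0.64064774 -0.17250116] 0.17053436356118357 -0.1587115486414297
0.23279591329716517 -0.16301008888708254
0.23328251197384972 -0.15438085866609097
0.073106765874719 -0.1538035048444961
0.07511694457928579 -0.16041225832621522
knob,piv [ 0.45933614 -0.21421749] [ 0.54949037 -0.22943694] 0.09142984160497614 -0.16723883610952991
centre [ 0.51962822 -0.1532909 ] [ 0.52024513 -0.15282349]
```

Call:
apply_moves(deltas=[{"xyz":[0,0.025,0],"turn":0.05},{"xyz":[0,0.025,0],"turn":0.05},{"xyz":[0,0.025,0],"turn":0.05},{"xyz":[0,0.025,0],"turn":0.05},{"xyz":[0,0.025,0],"turn":0.05},{"xyz":[0,0.025,0],"turn":0.05},{"xyz":[0,0.025,0],"turn":0.05},{"xyz":[0,0.025,0],"turn":0.05},{"xyz":[0,0.025,0],"turn":0.05},{"xyz":[0,0.025,0],"turn":0.05},{"xyz":[0,0.025,0],"turn":0.05},{"xyz":[0.004,0.025,0],"turn":0.05}])

```text
clock: 8.72
tcp_pos: [0.5185, 0.1409, 0.4047]
orientation: [0.859, -3.021, 0.002]
contact_force: [-0.6, -0.7, 0.3]
grip_width: 0.0857
```

Call:
apply_moves(deltas=[{"xyz":[0,0,0],"turn":0},{"xyz":[0,0,0],"turn":0},{"xyz":[0,0,0],"turn":0},{"xyz":[0,0,0],"turn":0}])

```text
clock: 9.05
tcp_pos: [0.5194, 0.1387, 0.4044]
orientation: [0.852, -3.023, 0.002]
contact_force: [0.8, -0.3, 0.2]
grip_width: 0.0852
```

Run:
```python
from h import *
from scipy.spatial.transform import Rotation as R
o=readout.get_obs(); M=R.from_rotvec(o["orientation"]).as_matrix(); print(o["tcp_pos"],np.arctan2(M[1,1],M[0,1]),o["joints"])
w=camera_model("wrist"); im=grab_frame("wrist"); cv2.imwrite("pics/w4.png",im[:,:,::-1])
np.save("w4.npy",w,allow_pickle=True)
for X in [(.4774,.1166,.028),(.6231,.2062,.022)]: print(X,w2pix(w,X))
```

```text
[0.51943954 0.13874017 0.40443586] 2.1203818301770525 [ 0.46865918  0.45536344 -1.08607498  1.83267754  0.44632204  1.12697402
  1.34549073]
(0.4774, 0.1166, 0.028) [321.80667436 156.77231505]
(0.6231, 0.2062, 0.022) [321.80647664 320.23739625]
```

View pics/w4.png

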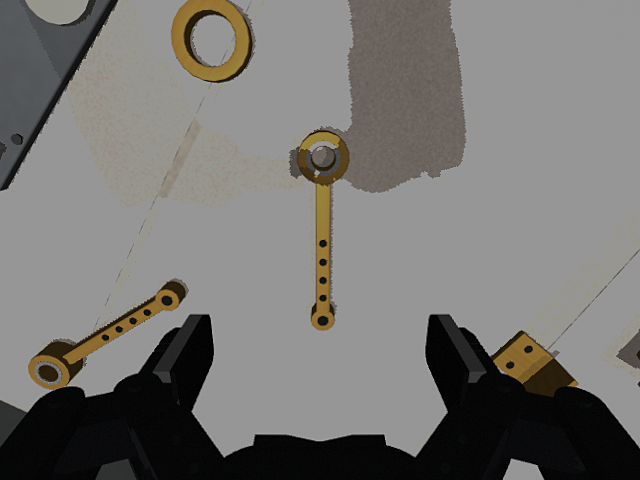

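Run:
```python
import cv2
im=cv2.imread("pics/w4.png")
cv2.imwrite("pics/c4.png",cv2.resize(im[120:195,280:370],None,fx=8,fy=8,interpolation=cv2.INTER_CUBIC))
cv2.imwrite("pics/c5.png",cv2.resize(im[275:335,280:370],None,fx=8,fy=8,interpolation=cv2.INTER_CUBIC))
```

```text
(no output)
```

View pics/c4.png

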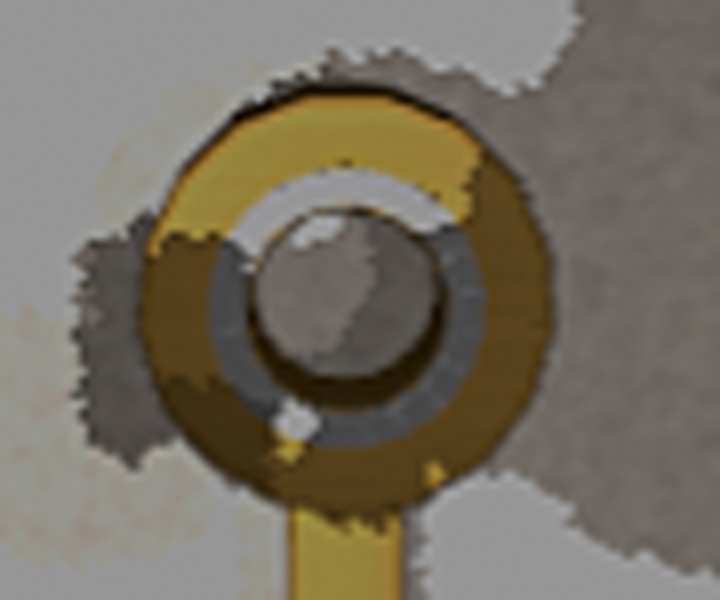

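View pics/c5.png

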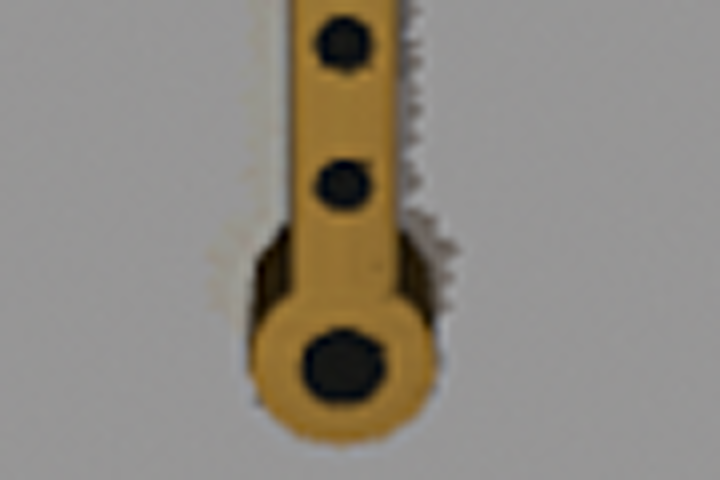

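Run:
```python
from h import *
w=np.load("w4.npy",allow_pickle=True).item()
C=lambda u,v,y0:(280+(u-3.5)/8,y0+(v-3.5)/8)
b=pix2w(w,C(347,305,120),.028)[:2];t=pix2w(w,C(343,367,275),.022)[:2];d=t-b
L=np.hypot(*d);u=d/L;print(b,t,L,np.arctan2(d[1],d[0]),b+.048*u,t-.122*u)
```

```text
[0.47755972 0.11789689] [0.62295615 0.20689892] 0.17047428423529076 0.5492935034402269 [0.51849862 0.14295696] [0.51890313 0.14320458]
```

Call:
apply_moves(deltas=[{"xyz":[-0.001,0.004,-0.01],"turn":0},{"xyz":[0,0,-0.025],"turn":0},{"xyz":[0,0,-0.025],"turn":0},{"xyz":[0,0,-0.025],"turn":0},{"xyz":[0,0,-0.025],"turn":0},{"xyz":[0,0,-0.025],"turn":0},{"xyz":[0,0,-0.025],"turn":0},{"xyz":[0,0,-0.02],"turn":0},{"xyz":[0,0,-0.015],"turn":0},{"xyz":[0,0,0],"turn":0},{"xyz":[0,0,0],"turn":0},{"xyz":[0,0,0],"turn":0}])

```text
clock: 10.1
tcp_pos: [0.5185, 0.1444, 0.2103]
orientation: [-0.856, 3.022, 0.0]
contact_force: [-0.0, 0.1, 0.5]
grip_width: 0.085
```

Run:
```python
from h import *
o=readout.get_obs(); print(o["tcp_pos"],o["contact_force"])
w=camera_model("wrist"); im=grab_frame("wrist"); cv2.imwrite("pics/w5.png",im[:,:,::-1])
for X in [(.4776,.1179,.028),(.6230,.2069,.022)]: print(X,w2pix(w,X))
```

```text
[0.51853666 0.14440337 0.21031354] [-0.00912553  0.11986938  0.47850219]
(0.4776, 0.1179, 0.028) [314.03704247 202.61585725]
(0.623, 0.2069, 0.022) [314.95566714 489.64556498]
```

View pics/w5.png

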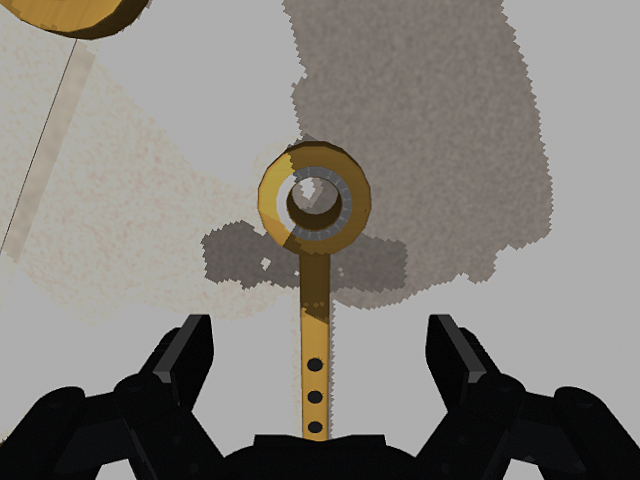

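The boss (315,202) agrees with the prediction. I'll correct by 1.5 mm, descend and grip.

Call:
apply_moves(deltas=[{"xyz":[0,-0.0015,-0.01],"turn":0},{"xyz":[0,0,-0.01],"turn":0},{"xyz":[0,0,-0.008],"turn":0},{"xyz":[0,0,-0.004],"turn":0},{"xyz":[0,0,0],"turn":0},{"xyz":[0,0,0],"turn":0}])

```text
clock: 10.65
tcp_pos: [0.5182, 0.1429, 0.1773]
orientation: [0.857, -3.022, -0.0]
contact_force: [0.9, 0.0, 0.4]
grip_width: 0.0853
```

Call:
apply_moves(deltas=[{"xyz":[0,0,0],"turn":0},{"xyz":[0,0,0],"turn":0},{"xyz":[0,0,0],"turn":0},{"xyz":[0,0,0],"turn":0},{"xyz":[0,0,0],"turn":0},{"xyz":[0,0,0],"turn":0},{"xyz":[0,0,0],"turn":0},{"xyz":[0,0,0],"turn":0},{"xyz":[0,0,0],"turn":0}], claw=1, squeeze=70)

```text
clock: 11.4
tcp_pos: [0.5185, 0.1428, 0.1781]
orientation: [-0.856, 3.022, -0.001]
contact_force: [-1.2, -1.6, 5.4]
grip_width: 0.0124
```

Call:
apply_moves(deltas=[{"xyz":[0,0,0.005],"turn":0},{"xyz":[0,0,0.01],"turn":0},{"xyz":[0,0,0.02],"turn":0},{"xyz":[0,0,0.025],"turn":0},{"xyz":[0,0,0.02],"turn":0},{"xyz":[0,0,0.01],"turn":0},{"xyz":[0,0,0],"turn":0},{"xyz":[0,0,0],"turn":0},{"xyz":[0,0,0],"turn":0}])

```text
clock: 12.15
tcp_pos: [0.5178, 0.1423, 0.2666]
orientation: [0.856, -3.021, 0.001]
contact_force: [0.8, -0.7, -2.6]
grip_width: 0.0122
```

Run:
```python
from h import *
o=readout.get_obs(); print(o["tcp_pos"],o["contact_force"],o["moment"],o["grip_width"])
im=grab_frame("wrist"); cv2.imwrite("pics/w6.png",im[:,:,::-1])
im=grab_frame("scene"); cv2.imwrite("pics/s6.png",cv2.resize(im[120:280,240:440],None,fx=3.5,fy=3.5,interpolation=cv2.INTER_CUBIC)[:,:,::-1])
```

```text
[0.51784437 0.14226327 0.26659418] [ 0.81846656 -0.71802711 -2.62128496] [0.00556977 0.04739877 0.03154267] 0.012209768017297904
```

View pics/w6.png

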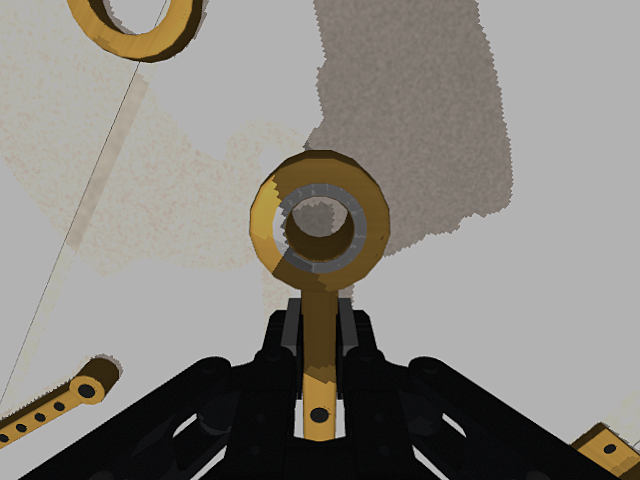

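View pics/s6.png

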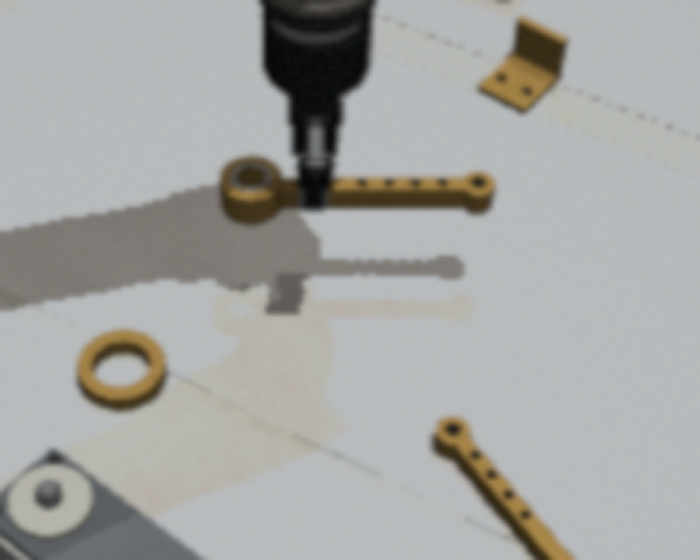

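The lever is held level and moved with the gripper; the wrench moments are near zero. I'll carry it over, above knob height.

Call:
apply_moves(deltas=[{"xyz":[0,-0.005,0.015],"turn":-0.015},{"xyz":[0,-0.015,0.015],"turn":-0.035},{"xyz":[0,-0.02,0.01],"turn":-0.05},{"xyz":[0,-0.02,0],"turn":-0.05},{"xyz":[0,-0.02,0],"turn":-0.05},{"xyz":[0,-0.02,0],"turn":-0.05},{"xyz":[0,-0.02,0],"turn":-0.05},{"xyz":[0,-0.02,0],"turn":-0.05},{"xyz":[0,-0.02,0],"turn":-0.05},{"xyz":[0,-0.02,0],"turn":-0.05},{"xyz":[0,-0.02,0],"turn":-0.05},{"xyz":[0,-0.02,0],"turn":-0.05}])

```text
clock: 13.25
tcp_pos: [0.5179, -0.0781, 0.3067]
orientation: [0.0, -3.14, -0.001]
contact_force: [1.1, -0.6, -3.2]
grip_width: 0.0122
```

Call:
apply_moves(deltas=[{"xyz":[0,-0.02,0],"turn":-0.05},{"xyz":[0.001,-0.02,0],"turn":-0.05},{"xyz":[0.001,-0.018,0],"turn":-0.04},{"xyz":[0.001,-0.012,0],"turn":-0.015},{"xyz":[0,-0.006,0],"turn":-0.005},{"xyz":[0,0,0],"turn":0},{"xyz":[0,0,0],"turn":0},{"xyz":[0,0,0],"turn":0},{"xyz":[0,0,0],"turn":0}])

```text
clock: 14.0
tcp_pos: [0.5214, -0.1519, 0.3078]
orientation: [0.244, 3.132, 0.001]
contact_force: [0.4, -0.0, -3.3]
grip_width: 0.0124
```

```bash
cat > chk.py <<'E'
from h import *
import sys
from scipy.spatial.transform import Rotation as R
o=readout.get_obs(); M=R.from_rotvec(o["orientation"]).as_matrix(); a=np.arctan2(M[1,1],M[0,1])-np.pi/2
print(o["clock"],o["tcp_pos"],"yaw",a,o["contact_force"],o["grip_width"],np.abs(o["qvel"]).max())
c=np.array([.5209,-.1533]); print("to go",c-o["tcp_pos"][:2],-.160-a)
w=camera_model("wrist"); im=grab_frame("wrist"); cv2.imwrite(f"pics/w{sys.argv[1]}.png",im[:,:,::-1])
z=o["tcp_pos"][2]-.178; u=np.array([np.cos(a),np.sin(a)]); p=o["tcp_pos"][:2]
print("boss top exp",w2pix(w,[*(p-.048*u),z+.028]))
im=grab_frame("scene"); cv2.imwrite(f"pics/s{sys.argv[1]}.png",cv2.resize(im[180:350,190:390],None,fx=3.5,fy=3.5,interpolation=cv2.INTER_CUBIC)[:,:,::-1])
im=grab_frame("top"); cv2.imwrite(f"pics/t{sys.argv[1]}.png",cv2.resize(im[205:310,345:445],None,fx=5.7,fy=5.7,interpolation=cv2.INTER_CUBIC)[:,:,::-1])
E
python3 chk.py 7
```

```text
14.0 [ 0.52139975 -0.151878    0.30781048] yaw -0.15550181102321203 [ 0.41581047 -0.03806419 -3.29114285] 0.012434337624259658 0.005229891061002525
to go [-0.00049975 -0.001422  ] -0.00449818897678797
boss top exp [318.33149667 228.34175718]
```

View pics/w7.png

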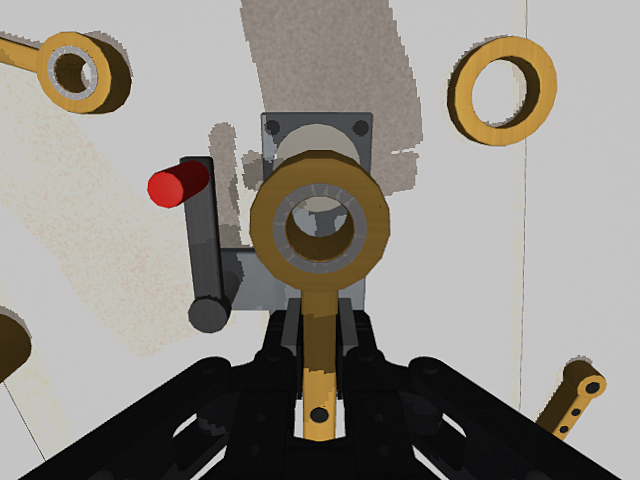

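View pics/s7.png

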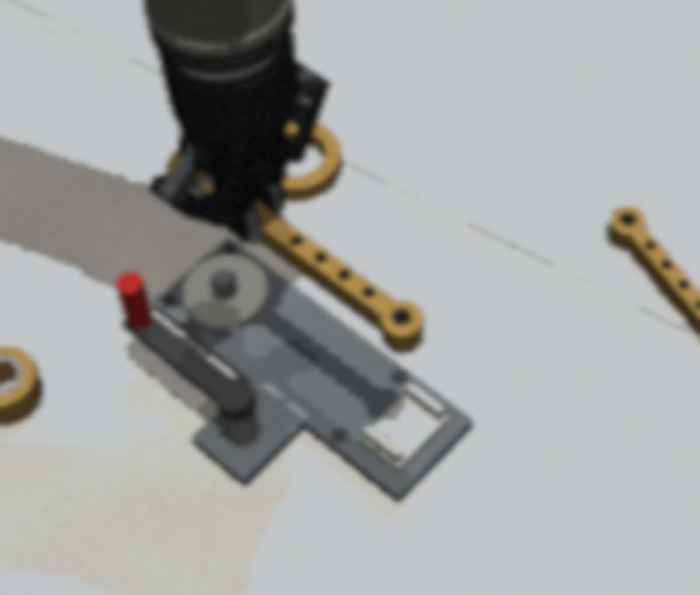

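The boss (320,228) agrees with the expected (318,228). I'll make the small correction and lower by 60 mm.

Call:
apply_moves(deltas=[{"xyz":[-0.0005,-0.0015,-0.005],"turn":-0.005},{"xyz":[0,0,-0.01],"turn":0},{"xyz":[0,0,-0.01],"turn":0},{"xyz":[0,0,-0.01],"turn":0},{"xyz":[0,0,-0.01],"turn":0},{"xyz":[0,0,-0.01],"turn":0},{"xyz":[0,0,-0.005],"turn":0},{"xyz":[0,0,0],"turn":0},{"xyz":[0,0,0],"turn":0},{"xyz":[0,0,0],"turn":0},{"xyz":[0,0,0],"turn":0},{"xyz":[0,0,0],"turn":0}])

```text
clock: 15.15
tcp_pos: [0.521, -0.1547, 0.2482]
orientation: [0.256, 3.13, -0.0]
contact_force: [-1.1, 0.1, -4.2]
grip_width: 0.0123
```

```bash
python3 chk.py 8
```

```text
15.15 [ 0.52104689 -0.15474157  0.24822533] yaw -0.16291577944100233 [-1.05144902  0.13483924 -4.22303545] 0.012256124351626312 0.001288729903155709
to go [-0.00014689  0.00144157] 0.0029157794410023252
boss top exp [318.72946215 227.95537162]
```

View pics/w8.png

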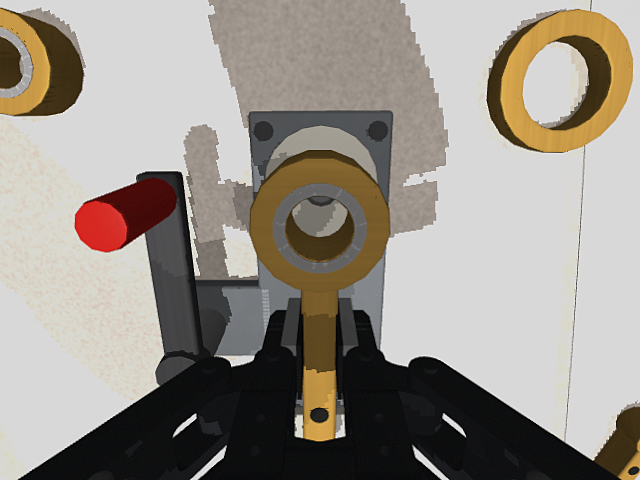

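View pics/s8.png

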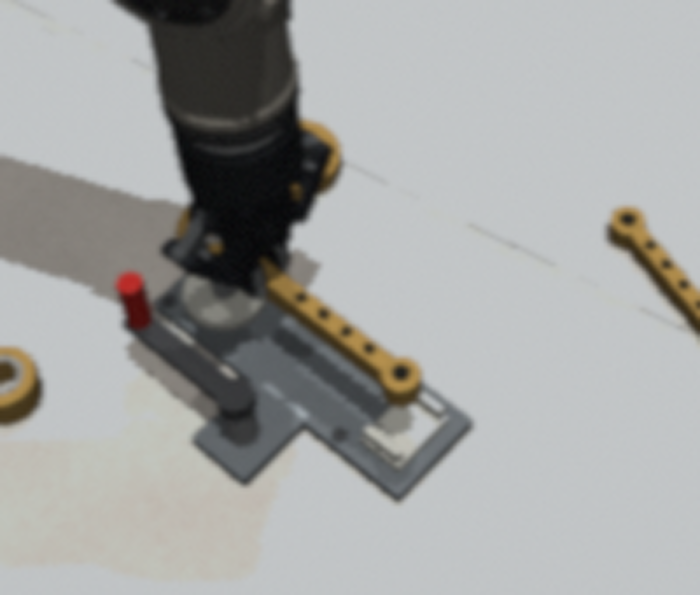

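View pics/t8.png

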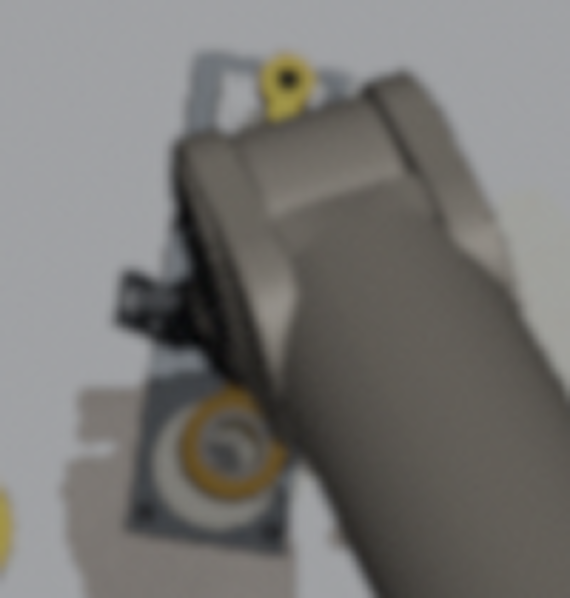

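Boss and tip are visible in the top view at crop (235,443) and (288,77), and the tip in the scene view at (402,373). I'll measure them against the seats within the same camera.

Run:
```python
from h import *
m=camera_model("top");N=lambda u,v:(345+(u-2.35)/5.7,205+(v-2.35)/5.7)
b=pix2w(m,N(235,443),.098);t=pix2w(m,N(288,77),.092)
print("top: boss",b,"tip",t,np.hypot(*(t-b)[:2]),np.arctan2((t-b)[1],(t-b)[0]))
print("seat",pix2w(m,N(217,462),.02),"fork",pix2w(m,N(268,112),.02))
s=camera_model("scene");S=lambda u,v:(190+(u-1.25)/3.5,180+(v-1.25)/3.5)
print("scene tip",pix2w(s,S(402,373),.092),"fork",pix2w(s,S(405,428),.02))
u=np.array([np.cos(-.163),np.sin(-.163)]);p=np.array([.52105,-.1547])
print("kin boss",p-.048*u,"tip",p+.122*u)
# height: triangulate tip from both
from scipy.optimize import least_squares
f=lambda X:np.r_[w2pix(m,X)-N(288,77),w2pix(s,X)-S(402,373)]
q=least_squares(f,[.64,-.17,.09]);print("tri tip top",q.x,q.fun)
```

```text
top: boss [ 0.47545047 -0.14756554  0.098     ] tip [ 0.64331462 -0.17495668  0.092     ] 0.17008423568520528 -0.16174890071332185
seat [ 0.47478053 -0.14592599  0.02      ] fork [ 0.64214269 -0.17280843  0.02      ]
scene tip [ 0.6436238  -0.17530168  0.092     ] fork [ 0.64295096 -0.17442252  0.02      ]
kin boss [ 0.47368625 -0.1469106 ] tip [ 0.64143288 -0.17449806]
tri tip top [ 0.64343208 -0.17502249  0.09144073] [ 0.00227213  0.00239221  0.00271409 -0.00061052]
```

The lever is within 2 mm everywhere; tip top is at z = 91.4 mm, so the underside is about 69.5 mm (seats + 50). One small correction, then settle.

Call:
apply_moves(deltas=[{"xyz":[-0.0005,0.0015,0],"turn":0.002},{"xyz":[0,0,0],"turn":0},{"xyz":[0,0,0],"turn":0},{"xyz":[0,0,0],"turn":0},{"xyz":[0,0,0],"turn":0},{"xyz":[0,0,0],"turn":0},{"xyz":[0,0,0],"turn":0},{"xyz":[0,0,0],"turn":0},{"xyz":[0,0,0],"turn":0},{"xyz":[0,0,0],"turn":0},{"xyz":[0,0,0],"turn":0},{"xyz":[0,0,0],"turn":0}])

```text
clock: 16.3
tcp_pos: [0.5203, -0.1532, 0.2477]
orientation: [0.252, 3.131, 0.0]
contact_force: [-0.2, 0.3, -3.1]
grip_width: 0.0121
```

```bash
python3 chk.py 9; python3 -c "
from bench import r; print(r.hand_in())"
```

```text
16.3 [ 0.52032576 -0.15320736  0.24770457] yaw -0.16080867762606 [-0.16923231  0.26763071 -3.06249545] 0.012111713988515928 0.002527443660744018
to go [ 5.74243474e-04 -9.26387730e-05] 0.0008086776260599893
boss top exp [318.61981853 228.41977416]
the job is handed in; nothing more can be done
None
```

The job is handed in at about 16.5 s of the 53 s allowed. The clamp was opened first, and the gold lever is being held level over the nest.

- **Clamp:** I swung it with the half-open jaws around the knob until the force rose to about 9 N and the tool stalled at the stop. Afterwards the wrist view showed the arm parallel to the nest (about -0.167 rad against the nest's -0.160).
- **Lever:** I gripped the leftmost of the three look-alikes at its balance point, within about 1 mm, with a 70 N grip. The other two levers and the bystander parts were left alone.
- **Final position:** Before a last correction of about 1.5 mm, the boss and small end were within about 2.5 mm of their seats in the top view. After it, the measured arm position is within 0.6 mm and 0.001 rad of the target. I did not measure the lever in the pictures again after that correction.
- **Height and contact:** The tip's height, found from two cameras just before the correction, puts the underside about 50 mm above the seats. The outside force is about 3 N downwards, which is just the lever's weight, and the joints are still.

**Disagreements:** The top and wrist cameras differed by about 2.5 mm on the seat's x position, so I used the average. The gripper reads 12 mm open on the 14 mm bar, but the lever moved with the gripper throughout.

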